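# Hang the draining rack on two safety hooks

### The arm

A 6-joint arm with a two-finger parallel gripper is mounted at the origin on the work surface. World frame = base frame: x ahead of the robot, y to its left, z up, the work surface at z = 0. Lengths are in m, angles in rad, forces in N, time in s.
With the tool pointing down it reaches from about 0.275 to 0.825 m from the base axis. Payload 4.9 kg.
Tool frame: the origin (TCP) lies midway between the tips of the shut fingers; the grasp point (between the pads) lies 19 mm behind it (grip_point_offset is the distance from the TCP to the grasp point, in m); z points along the fingers, y is the line along which they close (so a half turn about z gives the same grasp; the last joint's range is limited). The gripper opens to 85 mm and grips with 20 to 120 N. Pads are 22 mm wide; open, the fingers measure 114 mm over their backs; the gripper's body (76 mm by 85 mm) begins 54 mm behind the grasp point. The pads swing forward as they close: fully open they stand 13 mm farther back than shut.
Start: joints at [-1.394, 0.326, -0.193, 1.052, 0, 1.437], TCP at [0.168, -0.524, 0.204] pointing down, gripper open.
Joint ranges: [-2.65, 2.65], [-0.97, 1.79], [-1.3, 1.35], [-1.93, 2.1], [-1.47, 1.37], [-3.14, 3.14]. Speed limits (rad/s): [2.57, 2.57, 3.14, 3.14, 3.14, 3.14].

### API

Orientations are given as a rotation vector (axis times angle).
In Python, from cell import * gives the robot as it stands. Calls block until the motion is done:
- movep(position, orientation): joint-space move of the TCP to a pose.
- move_l(position, velocity=0.15, rot=None, until_force=None): straight line of the TCP; rot=None keeps the orientation; velocity is the mean speed in m/s. With until_force (N) it stops when the force on the tool has changed by that much, and returns True; else False.
- set_joints(angles): joint-space move.
- let_go() and grab(newtons=None): open the fingers fully, or close them until they stop; newtons is the grip in N (None keeps the last).
- sleep(seconds).
- ik(position, orientation): joint angles nearest the present ones, or None.
- get_state(): the state.
- grab_frame(name): name is "side" or "top" or "wrist"; returns a dict with "img" (400x640x3 uint8, red, green, blue), "fx", "fy", "cx", "cy" (pixels), "k1" (the pictures are not rectified: a ray, as slopes to the right and down, at radius r is drawn at 1 + k1 r^2 times it, then the intrinsics apply), "cam_to_world" (4x4, takes a point from camera to world coordinates); the wrist camera has in their place "T_tool_cam" (4x4, takes a point from camera to tool coordinates, whose origin is the TCP and whose axes are the flange's). Camera axes: x right, y down, z forward; pixel columns grow to the right and rows downward; lengths in m; the calibration is good to about 2 mm. A picture is of the moment at which its call begins: read the wrist's pose just before it. There is no depth.
A pose or a line that the arm cannot do raises MotionError and nothing moves.
- sign_off(): hands the job in; it is judged then, once.
Trained networks look in the newest picture that a camera, given by its name, has taken for a name from the list of things; names that differ only in an ending like _2 or _b are one class to them, and where a whole thing is asked for, a point or a joint stands for the part that bears it (a point fixed in the world has none). Each returns a list of dicts, best first, with "score" (0 to 1); they miss things now and then, are a little off and sometimes report something else, mostly with a low value. They report only what shows in the picture. A call takes as long as a camera call.
- spot_in(camera, name): "centre" ([column, row] in pixels, amid what is visible of it).
- silhouettes(camera, name): "mask" (400x640 bool, what is visible of it) and "centre" ([column, row] in pixels, amid what is visible of it).
- tip_of(camera, name): "centre" ([column, row] in pixels: a listed point, or the origin of a listed thing).
The state is a dict: "clock": time; "q": joint angles; "joint_velocities": joint speeds; "tau": joint torques, N m; "position": TCP position; "eef_rot": TCP orientation; "contact_force": force on the tool from outside, world axes, zero at the start; "wrist_torque": the same for the moment, N m; "finger_gap": opening from 0.0 (shut) to 1.0 (fully open); "grasp_force": force on a finger pad.
Only numpy, scipy, OpenCV 4.12 (cv2) and the standard library are available. Lean on these libraries where they do the work, as an engineer would, in place of code of your own. Each camera call takes 0.05 s, during which the arm holds its last target. There are 200 camera calls.

### The job

Hang the wide white draining rack by its long top bar on the hooks of the two retort stands: gently set the bar down behind the hooks' tips, draw it forward under the return lips, and let it sink fully home in both pockets. The hooks were clamped by eye at uneven heights, so before letting go make sure, for a moment, that both are carrying the rack while you still hold it. Never press hard on the hooks or stands, keep the rack upright, and leave the other things standing where they are.

Things in the scene. Friction and masses are not known exactly. Their poses are not given: they have to be found in the camera images.
- bar_mid (a point): Middle of the white draining rack's top bar, on the bar's axis: the place to grip it. The bar is round steel, 10 across and 270 long, along y (level); z up. Its centre is 125 above the tray's underside. The rack stands loose on the bench on its tray, is alike front and back, and weighs 0.3 to 0.65 kg.
- bar_a (a point): Point on the bar's axis 105 along +y from its middle (the bar's end is 30 farther).
- bar_b (a point): Point on the bar's axis 105 along -y from its middle (the bar's end is 30 farther).
- rack: The whole rack, same axes as bar_mid; origin at the centre of the tray's underside. Tray 60 (x) x 144 (y) x 26 tall; two end straps 22 x 4 at y = -68 and +68 carry the bar; four pegs up to 59 high stand in a row in the tray. Centre of mass below the bar's middle.
- stand_l: Left (+y) retort stand, fixed: base plate 140 x 90 x 10, upright rod 12 across, 305 tall, with a clamped steel hook reaching out along -x. Origin: on the rod's axis at bench level; x from the hook back through the rod, y along the line through both stands, z up.
- stand_r: Right (-y) retort stand, same as the left one with the same kind of hook at its own height: 205 to 215 from the left stand along -y of the left stand's frame, parallel to it and in line with it (same axes).
- land_l (a point): On the left stand, 34 in front of its rod, 209 above the bench: where the bar's centre lies when resting on the middle of the hook's landing, if the hook is at nominal height. Landing: level, 12 wide in y, stand x from -15 to -51, 4 above the pocket floor. The clamp head (34 tall, 26 wide) ends at x = -15.
- land_r (a point): The same point on the right stand. The bar can only be lowered with its centre at stand x -46 to -21, as a return lip covers the pocket; then it is drawn in -x under the lip. Lip: stand x -77 to -52, underside 34 and top 42 above the pocket floor.
- seat_l (a point): On the left stand, 60 in front of its rod, 205 above the bench: centre of a bar lying in the pocket, at nominal hook height (seated: stand x -64 to -57). Pocket: floor from x = -55 to -69, with a 45 degree ramp up to the landing behind it and the upturned tip in front. Bar centre is 5 above the floor.
- seat_r (a point): The same point on the right stand. Each hook was clamped by eye up to 18 above or below nominal (pocket floor 200 above the bench), differently on the two stands: NOT measured in any of these poses, so it must be felt (or seen). The hooks are rigid and do not give; allow at most about 15 N on either.
- vial: Bystander: amber sample vial, 25 across, 42 tall, standing between the two stands, below where the rack will hang. Origin: centre of its underside.
- flask: Bystander: conical glass flask, 76 across, 118 tall. Origin: centre of its underside.
- washbottle: Bystander: white plastic bottle, 60 across, 150 tall. Origin: centre of its underside.
- reagent: Bystander: amber jar, 48 across, 100 tall. Origin: centre of its underside.
- cylinder: Bystander: glass measuring cylinder, foot 60 across, 150 tall. Origin: centre of its underside.
- beaker: Bystander: glass beaker, 64 across, 75 tall. Origin: centre of its underside.
- spatula: Bystander: spatula lying flat, 160 long. Origin: centre of its underside.

How it is judged:
By the outcome, as a careful person would: the job done as asked, in the order asked, and still so for the second after the job is handed in, with the robot touching nothing.
It also fails if it takes over 64 s, if anything falls off the work surface, if the arm or the gripper's body presses on something with over 40 N, if the wrist force passes 120 N, or if a joint passes its speed limit or range.

## Working session

There is one attempt and no reset: what is moved stays moved. The work goes in short steps, each a Python script; the robot and the scene stay as the last script left them, time stands still between calls to the robot, and variables do not carry over. Pictures are saved under pics/ and viewed, at most 10 in all, crops included, and the job is handed in when it is done.

```bash
ls; mkdir -p pics; cat > h.py <<'E'
from cell import *
import numpy as np, cv2
from scipy.spatial.transform import Rotation as R
def shot(n):
    s=get_state(); f=grab_frame(n)
    if n=="wrist":
        T=np.eye(4);T[:3,:3]=R.from_rotvec(s["eef_rot"]).as_matrix();T[:3,3]=s["position"];f["cam_to_world"]=T@np.array(f["T_tool_cam"])
    return f
def ray(f,px):
    u=np.array([(px[0]-f["cx"])/f["fx"],(px[1]-f["cy"])/f["fy"]]);d=u.copy()
    for _ in range(20): d=u/(1+f["k1"]*(d@d))
    M=np.array(f["cam_to_world"]);v=M[:3,:3]@np.array([d[0],d[1],1]);return M[:3,3],v/np.linalg.norm(v)
def proj(f,P):
    M=np.linalg.inv(np.array(f["cam_to_world"]));c=M[:3,:3]@np.array(P)+M[:3,3];d=c[:2]/c[2];d=d*(1+f["k1"]*(d@d))
    return np.array([f["cx"]+f["fx"]*d[0],f["cy"]+f["fy"]*d[1]])
def onz(f,px,z):
    o,v=ray(f,px);return o+v*(z-o[2])/v[2]
def tri(fs,pxs):
    A=np.zeros((3,3));b=np.zeros(3);rs=[ray(f,p) for f,p in zip(fs,pxs)]
    for o,v in rs: Q=np.eye(3)-np.outer(v,v);A+=Q;b+=Q@o
    p=np.linalg.solve(A,b);return p,max(np.linalg.norm((np.eye(3)-np.outer(v,v))@(p-o)) for o,v in rs)
def save(f,n): cv2.imwrite("pics/"+n,cv2.cvtColor(f["img"],cv2.COLOR_RGB2BGR))
E
python3 - <<'E'
from h import *
np.set_printoptions(precision=3,suppress=True)
F={n:shot(n) for n in("side","top")}
for n,f in F.items():
    save(f,n+"0.png"); print(n,f["fx"],f["k1"],np.array(f["cam_to_world"]).tolist())
    for t in "bar_mid bar_a bar_b rack stand_l stand_r land_l land_r seat_l seat_r vial flask washbottle reagent cylinder beaker spatula".split():
        try: print(n,t,[(np.round(d["centre"],1).tolist(),round(d["score"],2)) for d in tip_of(n,t)[:3]])
        except Exception as e: print(t,e)
print(get_state())
E
```

```text
pics
side 397.2320967652322 0.021360346792368742 [[-0.9235584918107725, -0.1651368097629041, 0.3460773703459125, 0.11301646441093594], [-0.3826416120846557, 0.45573199005654363, -0.80367515199884, 0.9612340734416406], [-0.025002178014472753, -0.8746646141810203, -0.48408336450873807, 0.7319339611177786], [0.0, 0.0, 0.0, 1.0]]
side bar_mid [([346.4, 195.9], 0.62)]
side bar_a [([343.5, 215.9], 0.86), ([348.5, 185.3], 0.81)]
side bar_b [([343.5, 215.9], 0.86), ([348.5, 185.3], 0.81)]
side rack [([347.8, 232.4], 0.61)]
side stand_l [([264.6, 255.2], 0.98), ([296.0, 226.0], 0.91), ([309.9, 173.3], 0.71)]
side stand_r [([264.6, 255.2], 0.98), ([296.0, 226.0], 0.91), ([309.9, 173.3], 0.71)]
side land_l [([272.1, 197.0], 0.82), ([302.7, 172.8], 0.82)]
side land_r [([272.1, 197.0], 0.82), ([302.7, 172.8], 0.82)]
side seat_l [([309.3, 172.4], 0.79), ([275.2, 198.7], 0.67)]
side seat_r [([309.3, 172.4], 0.79), ([275.2, 198.7], 0.67)]
side vial [([296.1, 242.2], 0.59), ([364.9, 184.0], 0.34)]
side flask [([293.9, 323.4], 0.88)]
side washbottle [([231.8, 320.8], 0.77), ([291.7, 222.5], 0.24)]
sid
[... 1186 characters left out ...]
k [([230.9, 223.9], 0.72), ([353.1, 223.7], 0.61)]
top washbottle [([217.7, 178.1], 0.83)]
top reagent [([427.1, 226.5], 0.64)]
top cylinder [([429.1, 186.4], 0.88)]
top beaker [([459.9, 209.9], 0.79)]
top spatula [([198.1, 258.6], 0.6)]
{'clock': 1.8, 'q': array([-1.394,  0.326, -0.193,  1.052,  0.   ,  1.437]), 'joint_velocities': array([ 0.   , -0.001, -0.002,  0.002,  0.   , -0.   ]), 'tau': array([  0.003, -44.332,  26.276,   0.001,   0.   ,  -0.   ]), 'position': array([ 0.168, -0.524,  0.204]), 'eef_rot': array([3.104, 0.486, 0.   ]), 'contact_force': array([-0.18 , -0.876, -0.883]), 'wrist_torque': array([ 0.023, -0.01 , -0.015]), 'grasp_force': 0.0, 'finger_gap': 0.9978843338562716}
```

```bash
python3 - <<'E'
from h import *
import cv2
a=cv2.imread("pics/side0.png")[120:400,200:440];b=cv2.imread("pics/top0.png")[120:300,180:480]
cv2.imwrite("pics/c1.png",np.hstack([cv2.resize(a,(480,560),interpolation=2)]));cv2.imwrite("pics/c2.png",cv2.resize(b,(800,480),interpolation=2))
E
```

```text
(no output)
```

View pics/c1.png

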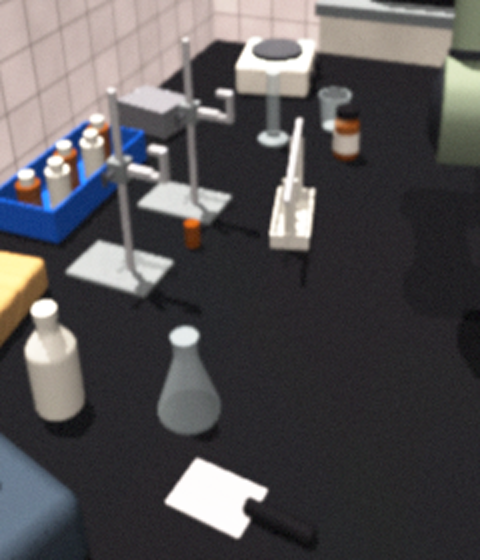

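View pics/c2.png

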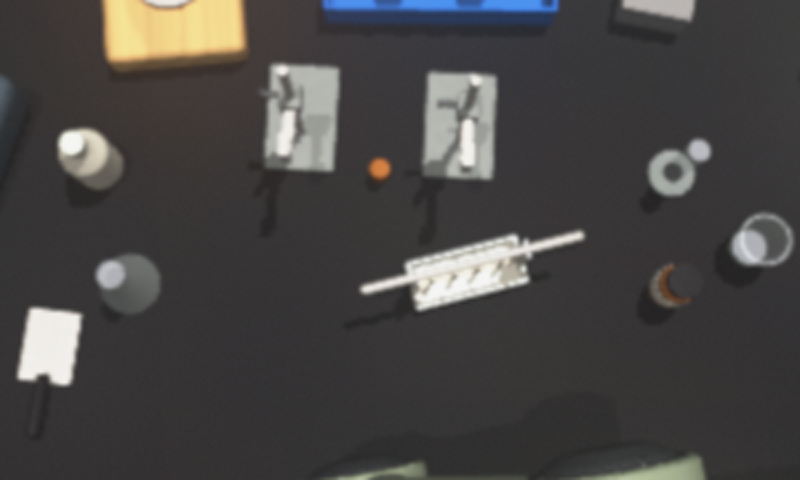

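```bash
python3 - <<'E'
from h import *
np.set_printoptions(precision=3,suppress=True)
F={n:shot(n) for n in("side","top")}
S,T=F["side"],F["top"]
def t(a,b,n): p,e=tri([S,T],[a,b]); print(n,p,round(e,4))
# side view from +y: near(+y)= left in top
t([343.5,215.9],[322.7,228.4],"bar_a");t([348.5,185.3],[390.4,212.6],"bar_b");t([346.4,195.9],[357.2,218.8],"mid")
t([272.1,197.0],[285.2,164.4],"land_l");t([302.7,172.8],[356,171.5],"land_r")
t([275.2,198.7],[285.8,177.2],"seat_l");t([309.3,172.4],[355.5,176.4],"seat_r")
t([264.6,255.2],[294,168.5],"stand_l");t([296,226],[354,173.1],"stand_r")
for n,p in dict(rack=[354.2,221.5],st_l=[294,168.5],st_r=[354,173.1],vial=[318.9,182.2],flask=[230.9,223.9],wash=[217.7,178.1],reag=[427.1,226.5],cyl=[429.1,186.4],beak=[459.9,209.9]).items(): print(n,onz(T,p,0))
for n,p in dict(rack=[347.8,232.4],st_l=[264.6,255.2],st_r=[296,226],vial=[296,242],flask=[293.9,323.4],wash=[231.8,320.8],reag=[374.8,200.1],cyl=[333.8,191.1],beak=[365,180.7]).items(): print("S",n,onz(S,p,0))
E
```

```text
bar_a [0.436 0.025 0.13 ] 0.0025
bar_b [ 0.492 -0.19   0.117] 0.0045
mid [ 0.466 -0.084  0.135] 0.0015
land_l [0.613 0.136 0.218] 0.0061
land_r [ 0.607 -0.075  0.196] 0.0043
seat_l [0.587 0.139 0.217] 0.0076
seat_r [ 0.588 -0.075  0.202] 0.0009
stand_l [0.656 0.127 0.002] 0.0005
stand_r [ 0.648 -0.083 -0.018] 0.0033
rack [ 0.471 -0.084  0.   ]
st_l [0.656 0.127 0.   ]
st_r [ 0.641 -0.083  0.   ]
vial [0.608 0.039 0.   ]
flask [0.459 0.341 0.   ]
wash [0.62  0.394 0.   ]
reag [ 0.456 -0.333  0.   ]
cyl [ 0.596 -0.344  0.   ]
beak [ 0.514 -0.448  0.   ]
S rack [ 0.461 -0.082  0.   ]
S st_l [0.658 0.125 0.   ]
S st_r [ 0.639 -0.058  0.   ]
S vial [0.598 0.028 0.   ]
S flask [0.455 0.341 0.   ]
S wash [0.602 0.389 0.   ]
S reag [ 0.436 -0.325  0.   ]
S cyl [ 0.608 -0.341  0.   ]
S beak [ 0.519 -0.472  0.   ]
```

The side view shows the rack (crop 290,200), the two hooks (crop 160,165 and 225,105), and the vial (192,235). The top view shows the bar yawed about 15°, with the hooks at about (285,135) and (467,140). Next is a closer wrist look at the hooks.

```bash
cat >> h.py <<'E'
def rot(z,y):
    z=np.array(z,float);z/=np.linalg.norm(z);y=np.array(y,float);y-=z*(y@z);y/=np.linalg.norm(y)
    return R.from_matrix(np.c_[np.cross(y,z),y,z]).as_rotvec()
np.set_printoptions(precision=3,suppress=True)
E
python3 - <<'E'
from h import *
f=shot("wrist");print(np.array(f["T_tool_cam"]),f["fx"],get_state()["clock"])
for el in(20,35,50):
  e=np.radians(el)
  for x in(.3,.36,.42):
   for zz in (.3,.36,.42):
    for y in([0,1,0],[0,-1,0],[1,0,1],[-1,0,-1]):
     q=ik([x,.03,zz],rot([np.cos(e),0,-np.sin(e)],y))
     if q is not None: print(el,x,zz,y,np.array(q))
for s in(1,-1):print(ik([.466,-.083,.2],rot([0,0,-1],[s*.968,s*.252,0])))
E
```

```text
[[-0.    -0.955 -0.298  0.076]
 [ 1.    -0.    -0.     0.001]
 [ 0.    -0.298  0.955 -0.17 ]
 [ 0.     0.     0.     1.   ]] 295.0167025760241 1.95
20 0.42 0.36 [0, 1, 0] [-2.166 -0.812 -1.285  2.094  0.891 -2.674]
20 0.42 0.36 [0, -1, 0] [-2.166 -0.812 -1.285  2.094  0.891  0.467]
20 0.42 0.36 [1, 0, 1] [-2.166 -0.812 -1.285  2.094  0.891 -1.103]
20 0.42 0.36 [-1, 0, -1] [-2.166 -0.812 -1.285  2.094  0.891  2.038]
35 0.36 0.3 [0, 1, 0] [-1.918 -0.926 -1.139  1.81   0.879 -2.133]
35 0.36 0.3 [0, -1, 0] [-1.918 -0.926 -1.139  1.81   0.879  1.008]
35 0.36 0.3 [1, 0, 1] [-1.918 -0.926 -1.139  1.81   0.879 -0.562]
35 0.36 0.3 [-1, 0, -1] [-1.918 -0.926 -1.139  1.81   0.879  2.579]
35 0.36 0.36 [0, 1, 0] [-1.918 -0.92  -0.99   1.952  0.879 -2.133]
35 0.36 0.36 [0, -1, 0] [-1.918 -0.92  -0.99   1.952  0.879  1.008]
35 0.36 0.36 [1, 0, 1] [-1.918 -0.92  -0.99   1.952  0.879 -0.562]
35 0.36 0.36 [-1, 0, -1] [-1.918 -0.92  -0.99   1.952  0.879  2.579]
35 0.36 0.42 [0, 1, 0] [-1.918 -0.894 -0.84   2.077  0.879 -2.133]
35 0.36 0.42 [0, -1, 0] [-1.918 -0.894 -0.84   2.077  0.879  1.008]
35 0.36 
[... 1942 characters left out ...]
5]
50 0.42 0.3 [-1, 0, -1] [-0.215 -0.557 -0.967  0.475  0.138 -1.737]
50 0.42 0.36 [0, 1, 0] [-0.215 -0.581 -0.824  0.641  0.138 -0.166]
50 0.42 0.36 [0, -1, 0] [-0.215 -0.581 -0.824  0.641  0.138  2.976]
50 0.42 0.36 [1, 0, 1] [-0.215 -0.581 -0.824  0.641  0.138  1.405]
50 0.42 0.36 [-1, 0, -1] [-0.215 -0.581 -0.824  0.641  0.138 -1.737]
50 0.42 0.42 [0, 1, 0] [-0.215 -0.58  -0.675  0.789  0.138 -0.166]
50 0.42 0.42 [0, -1, 0] [-0.215 -0.58  -0.675  0.789  0.138  2.976]
50 0.42 0.42 [1, 0, 1] [-0.215 -0.58  -0.675  0.789  0.138  1.405]
50 0.42 0.42 [-1, 0, -1] [-0.215 -0.58  -0.675  0.789  0.138 -1.737]
[-0.332  0.188 -0.39   0.993  0.     0.984]
[-0.332  0.188 -0.39   0.993  0.    -2.158]
```

```bash
python3 - <<'E'
from h import *
import pickle
e=np.radians(35);fs=[]
for i,y in enumerate((.10,-.05)):
    p=[.42,y,.36]
    movep(p,rot([np.cos(e),0,-np.sin(e)],[0,1,0]));sleep(.2)
    f=shot("wrist");save(f,f"w{i}.png");fs.append(f)
    for t in("land_l","seat_l","stand_l","vial"):print(i,t,[(np.round(d["centre"],1).tolist(),round(d["score"],2)) for d in tip_of("wrist",t)[:3]])
pickle.dump(fs,open("w.pkl","wb"))
print(get_state()["clock"],get_state()["q"])
for i in(0,1):
    im=cv2.imread(f"pics/w{i}.png");cv2.imwrite(f"pics/wr{i}.png",cv2.rotate(im,cv2.ROTATE_180))
E
```

```text
0 land_l [([193.6, 152.9], 0.98), ([341.0, 155.0], 0.74)]
0 seat_l [([186.4, 136.5], 0.86), ([340.2, 144.8], 0.67)]
0 stand_l [([213.8, 53.5], 0.85), ([337.0, 60.1], 0.72), ([193.5, 153.2], 0.59)]
0 vial [([272.9, 31.8], 0.95)]
1 land_l [([444.3, 156.0], 0.86), ([299.4, 151.1], 0.77), ([577.9, 41.3], 0.72)]
1 seat_l [([297.9, 138.2], 0.94)]
1 stand_l [([305.3, 52.8], 0.95), ([418.0, 58.5], 0.8)]
1 vial [([366.1, 32.0], 0.97)]
6.3417 [-0.809 -0.736 -1.034  0.496  0.635 -0.543]
```

View pics/wr0.png

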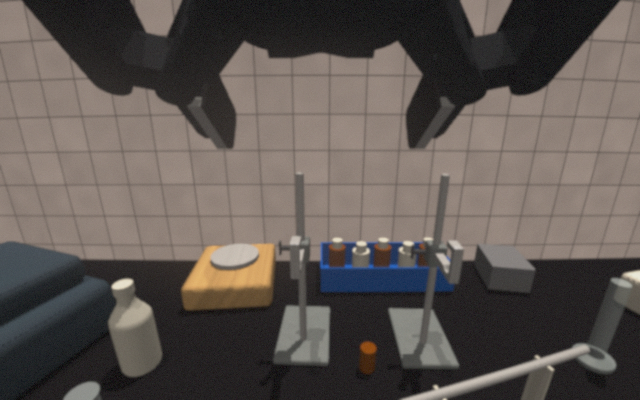

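View pics/wr1.png

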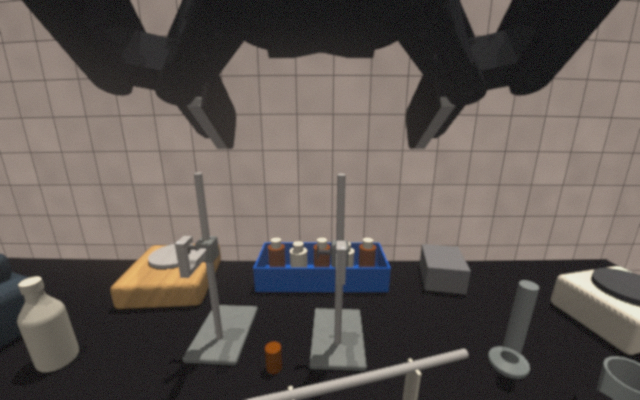

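The two views show both hooks edge-on: w0 rotated at (298,257) and (447,258), and w1 at (190,255) and (341,258). I'll enlarge all four.

```bash
python3 - <<'E'
import cv2,numpy as np
A=[cv2.imread(f"pics/wr{i}.png") for i in(0,1)]
def c(i,x,y,w=50,h=60): 
    o=cv2.resize(A[i][y:y+h,x:x+w],None,fx=5,fy=5,interpolation=2)
    for k in range(0,w,10): cv2.putText(o,str(x+k),(k*5,8),0,.3,(0,0,255));cv2.line(o,(k*5,0),(k*5,3),(0,0,255))
    for k in range(0,h,10): cv2.putText(o,str(y+k),(0,k*5+4),0,.3,(0,255,255))
    return o
cv2.imwrite("pics/z.png",np.vstack([np.hstack([c(0,275,228),c(0,425,228)]),np.hstack([c(1,168,228),c(1,318,228)])]))
E
```

```text
(no output)
```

View pics/z.png

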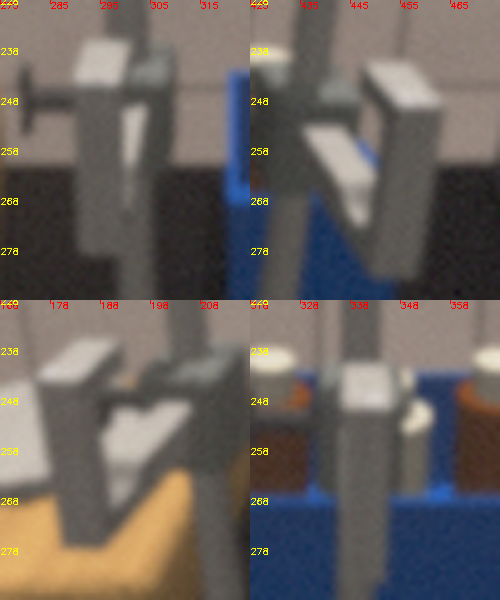

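The crops show the lip tops of both hooks clearly, with the right one lower. I'll triangulate the edge midpoints.

```bash
python3 - <<'E'
from h import *
import pickle
fs=pickle.load(open("w.pkl","rb"))
u=lambda p:[639-p[0],399-p[1]]
P={}
for n,a,b in(("Lfront",(295.2,245),(179.8,244)),("Rfront",(457.2,249),(341.4,250)),("Lback",(297,236),(188.7,236)),("Rback",(453,241),(341.1,241)),
 ("Lrodtop",(299,174),(199,174)),("Rrodtop",(443,176),(341,175))):
    P[n],e=tri(fs,[u(a),u(b)]);print(n,P[n],round(e,4))
for n,a,b in(("stl",(337.0,60.1),(418,58.5)),("str",(213.8,53.5),(305.3,52.8)),("vial",(272.9,31.8),(366.1,32))):
    print(n,onz(fs[0],a,0),onz(fs[1],b,0),tri(fs,[a,b])[0])
S=pickle.loads(pickle.dumps(shot("side")));T=shot("top")
for n in P: print(n,"side",proj(S,P[n]),"top",proj(T,P[n]))
for d in silhouettes("top","bar_mid")[:1]:
    m=d["mask"];ys,xs=np.nonzero(m);print(len(xs),xs.min(),xs.max(),ys[xs.argmin()],ys[xs.argmax()])
E
```

```text
Lfront [0.577 0.13  0.229] 0.0003
Rfront [ 0.574 -0.076  0.223] 0.0003
Lback [0.603 0.13  0.229] 0.0003
Rback [ 0.59  -0.076  0.227] 0.0003
Lrodtop [0.661 0.13  0.302] 0.0001
Rrodtop [ 0.652 -0.079  0.301] 0.0007
stl [0.662 0.132 0.   ] [0.657 0.128 0.   ] [ 0.666  0.132 -0.007]
str [ 0.645 -0.084  0.   ] [ 0.645 -0.072  0.   ] [ 0.614 -0.071  0.03 ]
vial [0.601 0.026 0.   ] [0.601 0.027 0.   ] [0.598 0.026 0.003]
Lfront side [282.51 194.4 ] top [287.354 177.377]
Rfront side [313.485 166.769] top [356.312 179.086]
Lback side [273.961 192.84 ] top [287.651 168.815]
Rback side [308.974 164.707] top [356.57  173.732]
Lrodtop side [252.698 165.314] top [286.167 143.306]
Rrodtop side [289.854 139.832] top [359.097 146.746]
955 316 397 227 207
```

```bash
python3 - <<'E'
from h import *
movep([.466,-.083,.25],rot([0,0,-1],[.968,.252,0]));sleep(.2)
f=shot("wrist");save(f,"w2.png")
for t in("bar_mid","bar_a"):
    for d in tip_of("wrist",t)[:3]:print(t,d["centre"],round(d["score"],2),onz(f,d["centre"],.125))
T=shot("top")
for t in("bar_mid","bar_a"):
    for d in tip_of("top",t)[:3]:print("top",t,d["centre"],round(d["score"],2),onz(T,d["centre"],.125))
print(get_state()["clock"])
E
```

```text
bar_a [319.6, 273.8] 0.97 [ 0.495 -0.187  0.125]
bar_a [321.0, 78.8] 0.76 [0.443 0.014 0.125]
top bar_a [322.6, 229.1] 0.69 [0.432 0.024 0.125]
8.3583
```

View pics/w2.png

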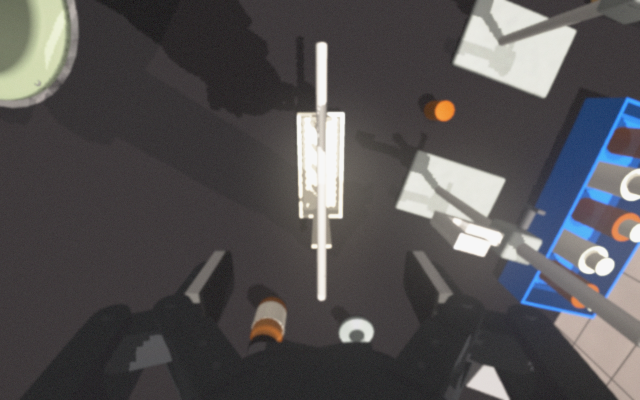

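The bar runs vertically in the wrist image, with ends at (321.5,43) and (321.5,299), so it is aligned with the gripper. I'll compute its middle, then grasp and lift.

```bash
python3 - <<'E'
from h import *
f=shot("wrist")
a,b=onz(f,(321.5,42),.125),onz(f,(321.5,300),.125);m=(a+b)/2;d=a-b
print(a,b,m,np.linalg.norm(d),np.degrees(np.arctan2(-d[0],d[1])))
yaw=np.arctan2(-d[0],d[1]);ex=[np.cos(yaw),np.sin(yaw),0]
r=rot([0,0,-1],ex)
move_l([m[0],m[1],.16],rot=r,velocity=.15)
move_l([m[0],m[1],.106],velocity=.08)
grab(40);sleep(.2);s0=get_state();print(s0["contact_force"],s0["finger_gap"],s0["grasp_force"],s0["position"])
move_l([m[0],m[1],.14],velocity=.06);sleep(.3);s=get_state();print(s["contact_force"],s["wrist_torque"],s["grasp_force"],s["clock"])
E
```

```text
[0.436 0.045 0.125] [ 0.506 -0.22   0.125] [ 0.471 -0.088  0.125] 0.2742534450945897 14.745034648605701
[ 0.825 -0.057 -0.014] -0.006108742459511405 0.0 [ 0.471 -0.088  0.106]
[-0.114  0.864  0.132] [-0.002  0.013  0.002] 0.0 11.9667
```

```bash
python3 - <<'E'
from h import *
f=shot("wrist");g=shot("side")
a=f["img"][150:400,150:500];b=cv2.resize(g["img"][130:270,300:440],None,fx=2.2,fy=2.2,interpolation=2)
o=np.zeros((310,700,3),np.uint8);o[:250,:350]=a;o[:308,360:668]=b
cv2.imwrite("pics/m.png",o[:,:,::-1])
print(get_state()["finger_gap"])
E
```

```text
-0.0009753482760355587
```

View pics/m.png

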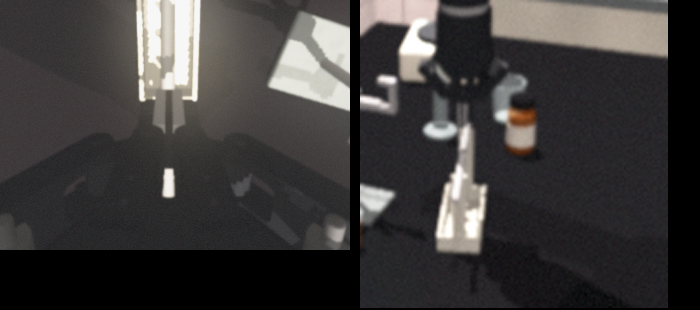

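The fingers shut at the right spot but are empty, and the rack is still standing on the bench. I'll open, re-check the bar line, go down again and log each stage.

```bash
python3 - <<'E'
from h import *
let_go();s=get_state();print(s["finger_gap"],s["clock"])
p=np.array(s["position"])
f=shot("wrist");save(f,"w3.png")
move_l([p[0],p[1],.106],velocity=.08);s=get_state();print(s["position"],s["contact_force"])
f=shot("wrist");save(f,"w4.png")
g=shot("side")
o=np.zeros((400,700,3),np.uint8);o[:400,:400]=f["img"][:,120:520];o[:308,402:]=cv2.resize(g["img"][130:270,300:435],(298,308),interpolation=2)
cv2.imwrite("pics/n.png",o[:,:,::-1])
E
```

```text
1.0018867723975258 12.85
[ 0.471 -0.087  0.106] [-0.356 -0.413  0.176]
```

View pics/n.png

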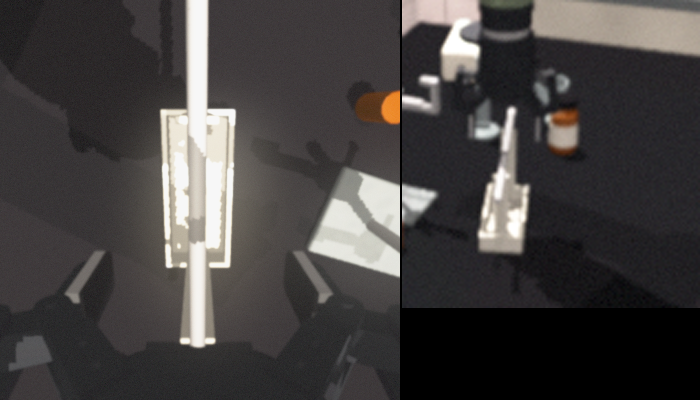

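```bash
python3 - <<'E'
from h import *
for N in (20,40):
    grab(N)
    for i in range(4):
        s=get_state();print(N,s["clock"],s["finger_gap"],s["grasp_force"],s["contact_force"],s["position"]);sleep(.15)
f=shot("wrist");save(f,"w5.png")
cv2.imwrite("pics/p.png",f["img"][:,120:520,::-1])
E
```

```text
20 14.3417 0.0016776346602536561 0.0 [ 1.234 -0.77  -0.99 ] [ 0.471 -0.088  0.106]
20 14.4917 0.00048491833054400616 0.0 [-0.6   -0.081 -0.001] [ 0.471 -0.087  0.106]
20 14.6417 -0.0024760844579124414 0.0 [ 0.13   0.017 -0.178] [ 0.471 -0.088  0.106]
20 14.7917 -0.0006337301963819858 0.0 [ 0.502  1.09  -0.621] [ 0.471 -0.088  0.106]
40 15.1583 -0.00016980562287930725 0.0 [ 0.517  0.107 -0.465] [ 0.471 -0.087  0.106]
40 15.3083 0.0034153199773749084 0.0 [-0.26  -0.194  0.218] [ 0.471 -0.088  0.106]
40 15.4583 -0.0008750581052076575 0.0 [ 0.36   0.594 -0.817] [ 0.471 -0.088  0.106]
40 15.6083 0.0006977931373716119 0.0 [ 0.505  0.787 -0.664] [ 0.471 -0.087  0.106]
```

View pics/p.png

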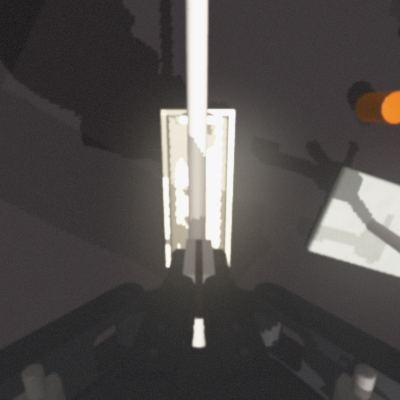

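```bash
python3 - <<'E'
from h import *
for n in("w3","w4","w5","w2"):
    im=cv2.imread(f"pics/{n}.png",0).astype(float)
    for r in(20,50,80):
        row=im[r,280:360];bg=np.median(row);t=(row.max()+bg)/2;i=np.nonzero(row>t)[0];print(n,r,280+i.min(),280+i.max(),len(i))
f=shot("wrist");Tc=np.array(f["T_tool_cam"]);I=np.linalg.inv(Tc)
f["cam_to_world"]=Tc
for P in([0,0,0],[.011,0,0],[-.011,0,0],[.011,0,-.03],[.011,.0055,-.019],[.011,0,-.019]):print(P,proj(f,P))
S=shot("side");s=get_state();print(proj(S,s["position"]),proj(S,[.471,-.088,.125]))
cv2.imwrite("pics/q.png",np.hstack([cv2.resize(S["img"][150:250,310:380],None,fx=5,fy=5,interpolation=2),cv2.resize(f["img"][200:300,285:355],None,fx=5,fy=5,interpolation=2)])[:,:,::-1])
E
```

```text
w3 20 309 325 17
w3 50 309 325 17
w3 80 309 325 17
w4 20 307 327 21
w4 50 307 327 21
w4 80 307 326 20
w5 20 307 327 21
w5 50 307 327 21
w5 80 307 326 20
w2 20 296 359 6
w2 50 316 326 11
w2 80 316 326 11
[0, 0, 0] [318.139 232.138]
[0.011, 0, 0] [318.131 215.665]
[-0.011, 0, 0] [318.148 248.014]
[0.011, 0, -0.03] [318.104 236.187]
[0.011, 0.0055, -0.019] [328.064 227.824]
[0.011, 0, -0.019] [318.115 227.829]
[345.796 203.231] [345.804 197.936]
```

View pics/q.png

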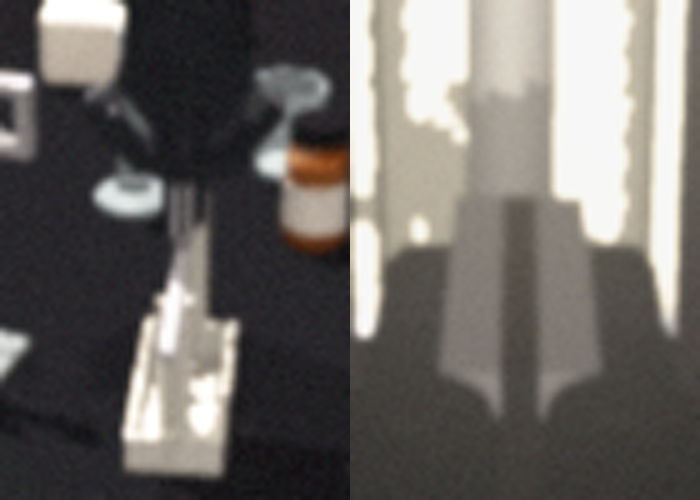

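The fingertips seem to end above the bar, at about row 240 where 216 was expected. I'll probe down gently with the fingers shut to find out.

```bash
python3 - <<'E'
from h import *
p=np.array(get_state()["position"])
h=move_l([p[0],p[1],.094],velocity=.015,until_force=4);s=get_state();print(h,s["position"],s["contact_force"])
move_l([p[0],p[1],.11+.03*0],velocity=.1)
let_go()
move_l([p[0],p[1],.086],velocity=.08,until_force=6);print(get_state()["position"],get_state()["contact_force"])
grab(40);sleep(.1);s=get_state();print(s["finger_gap"],s["grasp_force"],s["position"],s["contact_force"],s["clock"])
f=shot("wrist");save(f,"w6.png")
E
```

```text
True [ 0.471 -0.088  0.103] [-1.103  0.57   4.371]
[ 0.47  -0.087  0.086] [-0.672  0.691  0.152]
0.09467500172198193 39.1033136844635 [ 0.47  -0.088  0.086] [-2.678 -0.158  5.072] 18.5917
```

The shut tips touched the bar top at a TCP height of 0.103, so the tips are about 27 mm shorter than stated. The bar is now gripped, so I'll lift, carry and look.

```bash
cat >> h.py <<'E'
BO=.039  # bar axis height above reported TCP
YAW=np.radians(-2.5);EX=np.array([np.cos(YAW),np.sin(YAW),0]);EY=np.array([-np.sin(YAW),np.cos(YAW),0])
RM=np.array([.655,.026,0])  # middle between rods
def tool(a=0):  # a: roll about EX, + raises the +y end
    return (R.from_rotvec(a*EX)*R.from_rotvec(rot([0,0,-1],EX))).as_rotvec()
def tcp(sx,z,a=0):  # TCP for bar middle at stand x, height z, roll a
    return RM+sx*EX+np.array([0,0,z])+R.from_rotvec(a*EX).apply([0,0,-BO])
def wrench(n=8):
    F=[];
    for _ in range(n):
        s=get_state();F.append(np.r_[s["contact_force"],s["wrist_torque"]]);sleep(.03)
    return np.mean(F,0)
E
python3 - <<'E'
from h import *
p=np.array(get_state()["position"])
move_l([p[0],p[1],.10],velocity=.06);sleep(.2);print("w",wrench(),get_state()["finger_gap"])
move_l([p[0],p[1],.245],velocity=.2)
q=tcp(-.034,.284);print(q)
move_l([.52,q[1],.245],velocity=.15,rot=tool())
move_l(q,velocity=.15);sleep(.3);w=wrench();np.save("w0.npy",w);print("w",w,get_state()["clock"],get_state()["q"])
f=shot("wrist");save(f,"w7.png");t=shot("top");save(t,"t7.png");g=shot("side")
a=cv2.resize(f["img"],(448,280));b=cv2.resize(t["img"][130:220,270:390],(360,270),interpolation=2);c=cv2.resize(g["img"][130:270,230:370],(280,280),interpolation=2)
o=np.zeros((560,800,3),np.uint8);o[:280,:448]=a;o[280:550,:360]=b;o[280:560,400:680]=c
cv2.imwrite("pics/r.png",o[:,:,::-1])
E
```

```text
w [ 0.117  0.124 -4.94   0.004  0.009  0.011] 0.0976113185897543
[0.621 0.027 0.245]
w [ 0.005 -0.017 -5.465 -0.004 -0.002 -0.021] 22.7417 [-0.074  0.442  0.085  1.214  0.     1.54 ]
```

View pics/r.png

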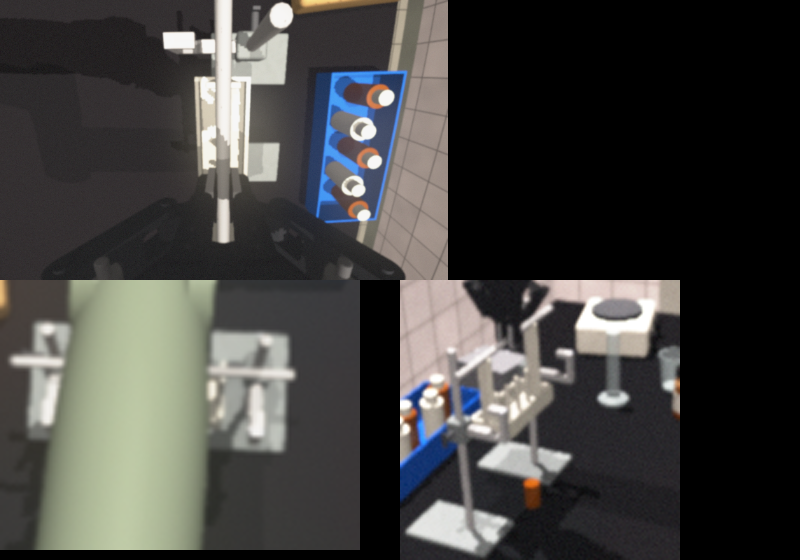

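The rack hangs upright in the grip (about 5.2 N) over the hooks, with the bar between the left lip and the clamp head (wrist image, lip edge about (279,64)). Now I'll lower slowly and feel for contact.

```bash
python3 - <<'E'
from h import *
f=shot("wrist")
for n,px,z in(("lipback",(278.6,64),.231),("clampfront",(338.6,64),.215)):
    P=onz(f,px,z)-RM;print(n,P,P@EX,P@EY)
w0=np.load("w0.npy")
move_l(tcp(-.034,.214),velocity=.06);sleep(.15);print("pre",wrench()-w0)
h=move_l(tcp(-.034,.182),velocity=.012,until_force=2.5);s=get_state()
print(h,s["position"],"bar z",s["position"][2]+BO,wrench()-w0,s["clock"])
E
```

```text
lipback [-0.052  0.101  0.231] -0.05643239306505208 0.09892760360380118
clampfront [-0.016  0.102  0.215] -0.02087821889457133 0.10094786504736665
pre [-0.117 -0.102 -0.015  0.005 -0.     0.019]
True [0.621 0.027 0.156] bar z 0.19479953246608397 [ 0.429 -0.039 11.677  0.043 -0.063  0.05 ] 26.2417
```

```bash
python3 - <<'E'
from h import *
w0=np.load("w0.npy")
p=np.array(get_state()["position"])
for dz in(.0005,.001,.0016,.0025):
    move_l(p+[0,0,dz],velocity=.01);sleep(.15);s=get_state();print(dz,s["position"][2]+BO,wrench()-w0,s["eef_rot"],s["clock"])
print(tool())
E
```

```text
0.0005 0.19495805252924267 [ 0.087 -0.362  2.361  0.048 -0.091 -0.002] [-2.267 -2.17   0.006] 27.1333
0.001 0.1955789313446839 [-0.344  0.25   0.528  0.046  0.024  0.053] [-2.266 -2.17   0.006] 27.8
0.0016 0.19639473167535842 [-0.104  0.231  0.102 -0.002 -0.006  0.003] [-2.267 -2.17   0.005] 28.4667
0.0025 0.197295021302092 [ 0.009 -0.085  0.096 -0.008 -0.008  0.017] [-2.267 -2.17   0.005] 29.1333
[2.269 2.172 0.   ]
```

Contact released at a bar height of 0.1957, and the near-zero moment means both hooks touched at nearly the same height. I'll draw forward and feel the tip wall gently.

```bash
python3 - <<'E'
from h import *
w0=np.load("w0.npy")
move_l(tcp(-.034,.1985),velocity=.02)
move_l(tcp(-.058,.1985),velocity=.04);sleep(.1);print(wrench()-w0)
h=move_l(tcp(-.078,.1985),velocity=.008,until_force=2)
s=get_state();print(h,(np.array(s["position"])-RM)@EX,wrench(5)-w0,s["clock"])
E
```

```text
[-0.005  0.116  0.354  0.004 -0.004  0.013]
True -0.07051800266043008 [ 4.433 -0.126  2.964 -0.027 -0.855  0.018] 32.3
```

```bash
python3 - <<'E'
from h import *
w0=np.load("w0.npy")
move_l(tcp(-.0665,.1985),velocity=.02);sleep(.15);print(wrench()-w0)
move_l(tcp(-.0665,.1935),velocity=.025);sleep(.1);print(wrench(4)-w0)
h=move_l(tcp(-.0665,.180),velocity=.006,until_force=2)
s=get_state();print(h,s["position"][2]+BO,wrench(6)-w0,s["clock"])
E
```

```text
[-0.21  -0.018  0.083 -0.008 -0.017  0.004]
[-0.295  0.153  0.146 -0.014 -0.022  0.041]
True 0.1907538141312797 [ 0.645 -0.417 11.668  0.029 -0.098  0.036] 34.7583
```

Both pockets have been reached: a 4 mm drop from the landing and a balanced moment. I'll ease the load to about the rack's weight, hold, then release.

```bash
python3 - <<'E'
from h import *
w0=np.load("w0.npy")
p=np.array(get_state()["position"]);z=p[2]
for i in range(6):
    d=(wrench(6)-w0);print(z+BO,d,get_state()["clock"])
    if 3<d[2]<6.5:break
    z+=.0002 if d[2]>6.5 else -.00015
    move_l([p[0],p[1],z],velocity=.01);sleep(.1)
sleep(.6);print("hold",wrench()-w0)
f=shot("side");save(f,"s8.png");print({n:[(d["centre"],round(d["score"],2)) for d in tip_of("side",n)[:2]] for n in("bar_a","rack")},get_state()["clock"])
E
```

```text
0.19071875214883643 [ 0.507 -0.49  11.902  0.036 -0.086  0.024] 35.1583
0.19091875214883644 [-0.594 -0.372  6.413  0.058  0.134  0.047] 35.8833
hold [-1.386 -0.185  5.998  0.031  0.259  0.042]
{'bar_a': [([309.1, 179.9], 0.97), ([276.5, 203.8], 0.63)], 'rack': [([297.7, 226.4], 0.81), ([268.6, 197.0], 0.31)]} 36.9
```

```bash
python3 - <<'E'
from h import *
S=shot("side");c=tcp(-.0665,.1908)+[0,0,BO]
for k in(.105,-.105):print(proj(S,c+k*EY))
let_go();sleep(.2);s=get_state();print(s["finger_gap"],s["contact_force"])
p=np.array(s["position"])
move_l(p+[0,0,.10],velocity=.08,until_force=5)
move_l(p+[0,0,.16]-.02*EX,velocity=.15)
move_l([.45,0,.36],velocity=.2)
sleep(.3);print(get_state()["clock"])
f=shot("side");save(f,"s9.png");t=shot("top")
for n in("bar_a","rack","bar_mid","vial"):print(n,[[(np.round(d["centre"],1),round(d["score"],2)) for d in tip_of(c,n)[:2]] for c in("side","top")])
E
```

```text
[277.52  206.115]
[310.949 175.602]
0.9984228004060028 [ 0.43  -0.521  0.794]
40.9583
bar_a [[(array([274.9, 205.9]), 0.93), (array([310.8, 179.8]), 0.69)], [(array([283.9, 177.8]), 0.53)]]
rack [[(array([297.6, 228.2]), 0.92)], []]
bar_mid [[(array([295.5, 188.2]), 0.81)], [(array([289.1, 173.3]), 0.28)]]
vial [[(array([295.8, 241.7]), 0.43)], []]
```

The rack is released and hanging. The side-view bar points suggest a tilt, so I'll measure it numerically from two wrist views.

```bash
python3 - <<'E'
from h import *
e=np.radians(35);fs=[];E=[]
for i,y in enumerate((.08,-.03)):
    movep([.41,y,.37],rot([np.cos(e),0,-np.sin(e)],[0,1,0]));sleep(.2)
    f=shot("wrist");save(f,f"v{i}.png");fs.append(f)
    print(i,[(np.round(d["centre"],1),round(d["score"],2)) for d in tip_of("wrist","bar_a")[:3]])
    d=silhouettes("wrist","rack")[0];m=d["mask"];ys,xs=np.nonzero(m)
    # bar ends from mask: extreme columns
    l,r=xs.min(),xs.max();E.append([(l,ys[xs<=l+3].mean()),(r,ys[xs>=r-3].mean())]);print(d["score"],E[-1])
for k in(0,1):print(tri(fs,[E[0][k],E[1][k]]))
print(get_state()["clock"])
E
```

```text
0 [(array([360.4, 134.1]), 0.93), (array([206.8, 127.1]), 0.61), (array([204.5, 135. ]), 0.59)]
0.85 [(np.int64(186), np.float64(128.0)), (np.int64(379), np.float64(133.0))]
1 [(array([285.7, 126.1]), 0.95), (array([433. , 133.9]), 0.73)]
0.96 [(np.int64(263), np.float64(127.78125)), (np.int64(456), np.float64(134.3913043478261))]
(array([ 0.587, -0.106,  0.188]), np.float64(1.7409211905942533e-06))
(array([0.588, 0.162, 0.197]), np.float64(0.0002309843600679031))
44.375
```

```bash
python3 - <<'E'
from h import *
print(sign_off())
E
```

```text
the job is handed in; nothing more can be done
None
```

I hung the rack in both hook pockets and handed the job in at about 44 s on the robot clock, but I viewed 11 pictures (limit 10); both hooks carried its weight before I let go, and it now hangs tilted about 2° (bar heights 0.197 m and 0.188 m at its ends), matching the uneven hooks.

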